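# Push the tins into line in the corner of the stop rail

## Task

Tidy the two tins that stand in front of the wooden rail by pushing them along the worktop, without picking up or tipping either: both must end against the long rail, the flat tin with its long side flush along it, side by side and touching, with the right-hand tin up against the end stop. Either tin may be the one at the end stop. Leave the honey jar, salt shaker and egg timer where they stand.

Things in the scene. Friction and masses are not known exactly. Their poses are not given: they have to be found in the camera images.
- stop_rail: L-shaped pale wood strip fixed on the worktop, 20 mm wide, 22 mm high: a rail 380 mm long with an end stop jutting 70 mm from its right end towards the robot. Origin: the inner corner, at worktop height. Its y runs along the rail's near face (x = 0, to y = 360 mm), away from the stop (inner face y = 0); x points into the rail, away from the robot; z up. Turned up to 9 degrees.
- flat_tin: flat oblong fish tin, rounded corners, 63 mm (its x) by 105 mm (its y, long way) by 25 mm high over the rims, about 0.15 kg; its sides touch at about 60 by 100 mm. Origin at the centre of its underside, z up. It lies loose in front of the rail, its long side within 30 degrees of the rail's direction.
- round_tin: upright round food tin, 58 mm across, 72 mm high, about 0.18 kg. Origin at the centre of its underside, z up. It stands loose in front of the rail, left or right of the flat tin; pushed in its lower half or at mid height it slides without tipping.
- honey_jar: bystander: round glass jar with a lid, 61 mm across, 90 mm high, to the right of the end stop; origin at the centre of its underside.
- salt_shaker: bystander: salt shaker, 44 mm across, 90 mm high, behind the rail; origin at the centre of its underside. Above it hangs a fixed wall cabinet, whose underside is 470 mm over the worktop and whose front is the plane x = 0.61 m of the world, from y = -0.13 m to +0.47 m: keep the wrist and arm clear of it by staying low or on the robot's side of it.
- egg_timer: bystander: round kitchen timer, 66 mm across, 56 mm high, beyond the rail's left end; origin at the centre of its underside.

How it is judged:
At the end, for the whole second after the job is handed in: Both tins at rest on the worktop, upright to 0.1 rad, within about 8 mm of the rail; the flat tin's long axis within 0.12 rad of the rail's direction; the tin nearer the end stop within about 8 mm of it; under about 9 mm between the tins. Either order (x of flat_tin in the frame of stop_rail between -0.038 and -0.022 m and angle between the y axis of flat_tin and the y axis of stop_rail, either way round below 0.12 rad and x of round_tin in the frame of stop_rail between -0.037 and -0.022 m and horizontal distance between flat_tin and round_tin below 0.088 m and ((y of flat_tin in the frame of stop_rail between 0.04 and 0.06 m and y of round_tin in the frame of stop_rail above 0.1 m) or (y of round_tin in the frame of stop_rail between 0.02 and 0.037 m and y of flat_tin in the frame of stop_rail above 0.09 m)) and linear speed of each of flat_tin, round_tin below 0.01 m/s and angle between each of flat_tin, round_tin's own z axis and vertical below 0.1 rad and height (world z) of each of flat_tin, round_tin below 0.006 m); the robot touches nothing.
It fails at once if a tin is lifted or tipped (height (world z) of any of flat_tin, round_tin above 0.015 m or angle between any of flat_tin, round_tin's own z axis and vertical above 0.35 rad).
It fails at once if the honey jar, salt shaker or egg timer is shifted by more than 20 mm (distance of any of honey_jar, salt_shaker, egg_timer from where it was at the start of the episode above 0.02 m).
It also fails if it takes over 61 s, if anything falls off the work surface, if the arm or the gripper's body presses on something with over 40 N, if the wrist force passes 120 N, or if a joint passes its speed limit or range.

## Robot

A 7-joint arm with a two-finger parallel gripper is mounted at the origin on a cart in front of the work surface, level with it; the furniture and walls round the work are solid. World frame = base frame: x ahead of the robot, y to its left, z up, the work surface at z = 0. Lengths are in m, angles in rad, forces in N, time in s.
With the tool pointing down it reaches from about 0.425 to 0.925 m from the base axis. Payload 6.8 kg.
Tool frame: the origin (TCP) lies at the very end of the fingers, on their centre line; the grasp point (between the pads) lies 19 mm behind it; z points along the fingers, y is the line along which they close (so a half turn about z gives the same grasp; the last joint's range is limited). The gripper opens to 85 mm and grips with 20 to 120 N. Pads are 22 mm wide; open, the fingers measure 114 mm over their backs; the gripper's body (76 mm by 85 mm) begins 54 mm behind the grasp point. The pads swing forward as they close: fully open they stand 13 mm farther back than shut.
Start: joints at [-1.396, 0.477, 0.022, 1.555, -0.011, 1.109, -0.083], TCP at [0.188, 0.648, 0.231] pointing down, gripper open.
Joint ranges: [-2.96, 2.96], [-0.34, 2.1], [-1.41, 1.46], [0.24, 2.44], [-1.37, 4.51], [0.17, 1.92], [-2.96, 2.96]. Speed limits (rad/s): [2.39, 2.39, 3.14, 3.14, 3.14, 3.14, 3.14].

## Interface

Orientations are given as a unit quaternion [w, x, y, z].
In Python, from station import bot gives the robot as it stands.
- The arm moves only by the tool nudge_tcp, called after "Request:" by a JSON object that holds its "api" and its "payload", one argument or row to a line. Schema: {"type":"object","properties":{"motion":{"type":"array","items":{"type":"number"},"minItems":5,"maxItems":100},"force":{"type":"number"},"only":{"type":"string"},"quiet":{"type":"boolean"},"lines":{"type":"string"}},"required":["motion"],"additionalProperties":false}. motion is one flat list of numbers that holds 1 to 20 rows one after another, with no inner brackets; each row has 5 numbers: dx, dy, dz in m, then a turn about the tool's z in rad, then the opening from 0.0 (shut) to 1.0 (fully open); each row shifts and turns the commanded pose from where the row before left it, along the tool's axes as they then stand; what a row does not reach is not made up. A row lasts 1/10 s, in which the tool goes at most 0.05 m and 0.15 rad, less where a joint would pass 70% of its speed; a pose out of reach is approached as far as the arm can. The fingers move at their own pace and stop on an object; force is the grip in N (left out, the last holds). Time passes only in rows, so rows that do not move let the fingers close. The tool returns the time, the measured TCP pose, the force, the opening and the grip force at its end. only (a regular expression) keeps the lines of the reply that match it, lines (a string "A,B") keeps lines A to B, and quiet returns only ok. Input that does not fit is refused with a message, and nothing moves.
- bot.get_obs(): the state, without advancing time (a new reading comes with each control period).
- bot.read_camera(name): name is "side" or "top" or "wrist"; returns the picture (480x640x3 uint8, blue, green, red); there is no depth.
- bot.camera_info(name): a dict with "vertical_fov" (degrees; the focal length in pixels is half the picture's height over the tangent of half this angle, whatever the lens; pixels are square), "cx", "cy" (the principal point, pixels), "view" (4x4, takes a point from world to camera coordinates); the wrist camera has in their place "hand_eye" (4x4, takes a point from camera to tool coordinates, whose origin is the TCP and whose axes are the flange's). Camera axes: x right, y up, looking along -z (the intrinsics and any distortion apply to the point x, -y, -z); pixel columns grow to the right and rows downward; lengths in m; the calibration is good to about 2 mm. The wrist camera is an equidistant fisheye: a pixel r from the principal point sees the ray r / f radians off the axis. A picture is of the moment at which its call begins: read the wrist's pose just before it. camera_info takes no time and is no camera call.
- bot.hand_in(): hands the job in; it is judged then, once.
The state is a dict: "t": time; "q": joint angles; "joint_vel": joint speeds; "joint_torque": joint torques, N m; "eef_pos": TCP position; "tool_rot": TCP orientation; "contact_force": force on the tool from outside, world axes, zero at the start; "torque": the same for the moment, N m; "gripper_width": opening from 0.0 (shut) to 1.0 (fully open); "grasp_force": force on a finger pad.
Only numpy, scipy, OpenCV 4.12 (cv2) and the standard library are available. Lean on these libraries where they do the work, as an engineer would, in place of code of your own. Each camera call takes 0.05 s, during which the arm holds its last target. There are 200 camera calls.

## Working session

There is one attempt and no reset: what is moved stays moved. The work goes in short steps, Python scripts to look and compute and a tool call to move; the robot and the scene stay as the last step left them, time stands still between calls to the robot, and variables do not carry over. Pictures are saved under pics/ and viewed, at most 10 in all, crops included, and the job is handed in when it is done.

```bash
ls; mkdir -p pics
```

Run:
```python
from station import bot
import cv2,numpy as np
np.set_printoptions(precision=4,suppress=True)
for n in("top","side"):
    cv2.imwrite(f"pics/{n}0.png",bot.read_camera(n)); print(n,bot.camera_info(n))
print(bot.get_obs())
```

```text
pics
station.py
top {'vertical_fov': 55.23370783450734, 'cx': 314.477732125267, 'cy': 248.23395564843565, 'view': array([[ 0.0249, -0.9993,  0.0261, -0.0586],
       [ 0.988 ,  0.0286,  0.1515, -0.5539],
       [-0.1521,  0.022 ,  0.9881, -0.8543],
       [ 0.    ,  0.    ,  0.    ,  1.    ]])}
side {'vertical_fov': 46.100592278736165, 'cx': 326.90029711258745, 'cy': 237.49473399111397, 'view': array([[ 0.9351, -0.3538,  0.0221, -0.5388],
       [ 0.1669,  0.4942,  0.8532, -0.1234],
       [-0.3128, -0.7941,  0.5212, -0.9821],
       [ 0.    ,  0.    ,  0.    ,  1.    ]])}
{'t': 0.1, 'q': array([-1.3961,  0.4777,  0.0223,  1.5563, -0.0115,  1.1093, -0.0831]), 'joint_vel': array([ 0.0008, -0.0025,  0.0014, -0.002 ,  0.0008, -0.0003,  0.0002]), 'joint_torque': array([  0.0039, -59.7764,   1.6133, -28.1955,   0.0127,   0.0051,
        -0.    ]), 'eef_pos': array([0.1882, 0.6477, 0.2304]), 'tool_rot': array([-0.0001,  0.1409,  0.99  , -0.0008]), 'contact_force': array([ 0.6913,  0.4402, -0.1856]), 'torque': array([ 0.0095, -0.0572, -0.026 ]), 'grasp_force': 0.0, 'gripper_width': 0.9980865857866233}
```

View pics/top0.png

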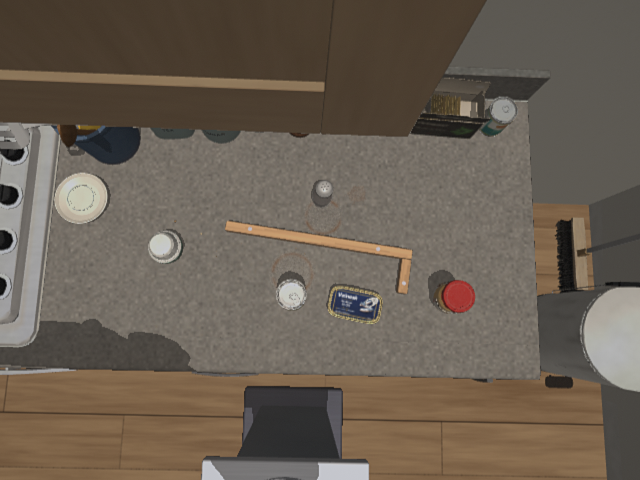

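View pics/side0.png

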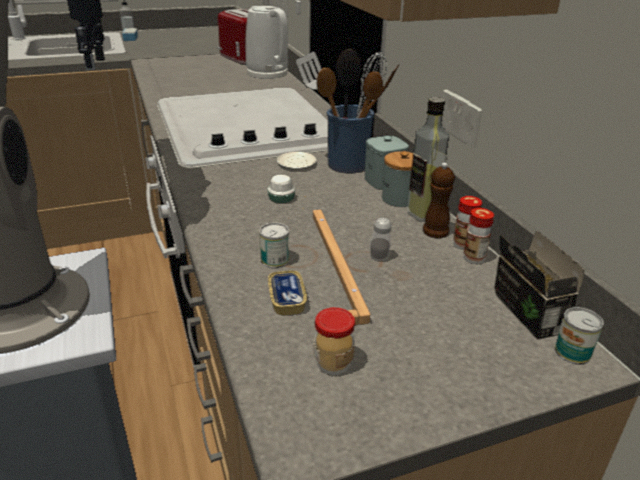

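The top view shows the rail from about (227,226) to (411,254), with the stop down to (402,292). The flat tin is at (355,303) and the round tin at (291,294). The side view shows the round tin at (274,245) and the flat tin at (288,292). I'll enlarge crops of both for measuring.

Run:
```python
import cv2
a=cv2.imread("pics/top0.png")[205:335,220:420]; cv2.imwrite("pics/topc.png",cv2.resize(a,None,fx=4,fy=4,interpolation=cv2.INTER_CUBIC))
a=cv2.imread("pics/side0.png")[200:335,235:415]; cv2.imwrite("pics/sidec.png",cv2.resize(a,None,fx=4,fy=4,interpolation=cv2.INTER_CUBIC))
```

```text
(no output)
```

View pics/topc.png

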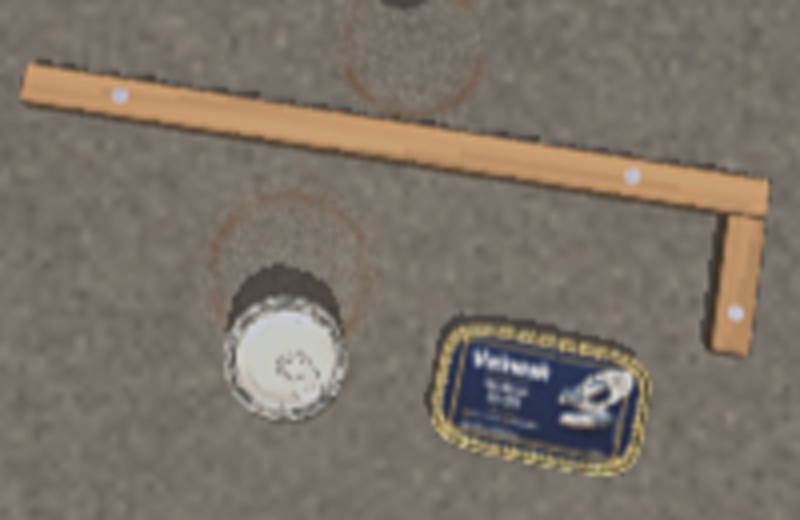

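View pics/sidec.png

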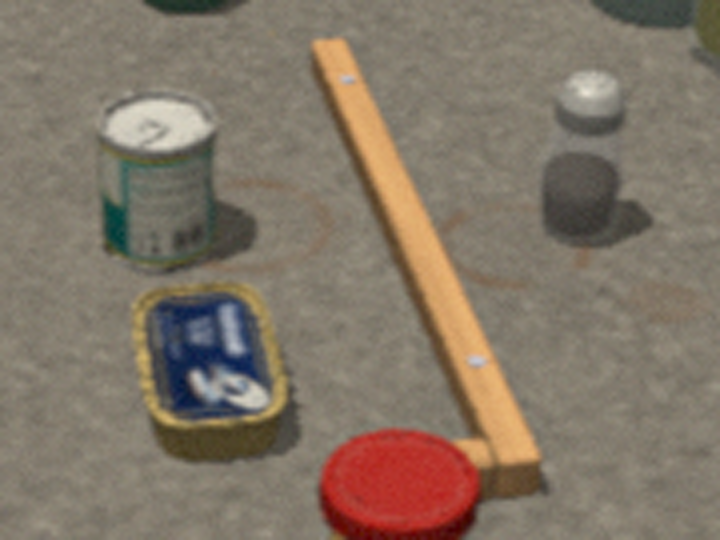

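The crops put the rail screws at topc (120,96), (632,176), (736,313) and sidec (347,78), (477,360). The round tin's lid centre is at topc (286,358) and sidec (158,123). The flat tin's rim centre is at topc (541,394) and sidec (211,352). Its top edge runs about 12° in the image, against 8.9° for the rail.

Create h.py:
```python
from station import bot
import cv2,numpy as np
from scipy.optimize import least_squares
np.set_printoptions(precision=4,suppress=True)
OFF={"top":(220,205),"side":(235,200)}
def ray(n,p,raw=False):
    c=bot.camera_info(n); f=240/np.tan(np.radians(c["vertical_fov"])/2); V=c["view"]
    u,v=p if raw else ((p[0]+.5)/4-.5+OFF[n][0],(p[1]+.5)/4-.5+OFF[n][1])
    R=V[:3,:3]; return -R.T@V[:3,3], R.T@np.array([(u-c["cx"])/f,-(v-c["cy"])/f,-1])
def plane(n,p,z,raw=False):
    o,d=ray(n,p,raw); return o+d*(z-o[2])/d[2]
def tri(a,b):
    (o,d),(q,e)=ray("top",a),ray("side",b)
    s=np.linalg.lstsq(np.c_[d,-e],q-o,rcond=None)[0]; A,B=o+d*s[0],q+e*s[1]
    return (A+B)/2,np.linalg.norm(A-B)
```

Run:
```python
from h import *
for k,a,b in [("scr1",(120,96),(347,78)),("scr2",(632,176),(477,360)),("round",(286,358),(158,123)),("flat",(541,394),(211,352))]: print(k,*tri(a,b))
for k,p,z in [("scr1",(120,96),.022),("scr2",(632,176),.022),("scr3",(736,313),.022),("inner",(726,213),.022),("tipL",(712,352),.022),("backR",(768,180),.022),("backL",(32,62),.022),("frontL",(22,100),.022),
 ("round",(286,358),.072),("flat",(541,394),.025),("fTL",(465,318),.025),("fTR",(625,352),.025),("fBL",(460,452),.025),("fBR",(610,476),.025),("fL1",(445,345),.025),("fL2",(432,420),.025),("fR1",(650,385),.025),("fR2",(640,450),.025)]: print(k,plane("top",p,z))
for k,p,z in [("scr1",(347,78),.022),("scr2",(477,360),.022),("round",(158,123),.072),("flat",(211,352),.025)]: print("s",k,plane("side",p,z))
print("jar",plane("top",(457,297),.09,True))
```

```text
scr1 [0.5948 0.0866 0.0247] 0.001449345909014278
scr2 [ 0.5618 -0.1709  0.0242] 0.0015052782665538568
round [ 0.464  -0.0019  0.0709] 0.0015555281954045157
flat [ 0.4517 -0.1263  0.0241] 0.0007180997569229141
scr1 [0.5946 0.0871 0.022 ]
scr2 [ 0.5614 -0.171   0.022 ]
scr3 [ 0.494  -0.2232  0.022 ]
inner [ 0.544  -0.2184  0.022 ]
tipL [ 0.4743 -0.2111  0.022 ]
backR [ 0.5613 -0.2397  0.022 ]
backL [0.6106 0.132  0.022 ]
frontL [0.5911 0.1359 0.022 ]
round [ 0.4632 -0.0017  0.072 ]
flat [ 0.4513 -0.1261  0.025 ]
fTL [ 0.4876 -0.0881  0.025 ]
fTR [ 0.473  -0.1674  0.025 ]
fBL [ 0.4222 -0.0868  0.025 ]
fBR [ 0.4124 -0.1603  0.025 ]
fL1 [ 0.4741 -0.0785  0.025 ]
fL2 [ 0.4373 -0.0728  0.025 ]
fR1 [ 0.4571 -0.1798  0.025 ]
fR2 [ 0.4253 -0.175   0.025 ]
s scr1 [0.5972 0.091  0.022 ]
s scr2 [ 0.5638 -0.1682  0.022 ]
s round [ 0.4643 -0.0037  0.072 ]
s flat [ 0.4517 -0.1275  0.025 ]
jar [ 0.465  -0.3067  0.09  ]
```

Measured heights (0.024 m rail, 0.071 m round tin, 0.024 m flat tin) agree with the text. In rail coordinates the flat tin is at about (-0.104, 0.079), within 2° of parallel, and the round tin at (-0.108, 0.204).

I'll turn the tool so its y points along the rail's x and its x along the rail's y. Then I'll straddle the flat tin and push it with the near finger.

Add to h.py:
```python
C=np.array([.5445,-.218]); n=np.array([.9918,-.1276]); u=np.array([.1276,.9918])
def rail(p): d=np.array(p[:2])-C; return np.array([d@n,d@u])
def where():
    o=bot.get_obs(); w,x,y,z=o["tool_rot"]; a=np.arctan2(1-2*(x*x+z*z),2*(x*y-w*z))
    print("t",o["t"],"rail",rail(o["eef_pos"]),"z",round(o["eef_pos"][2],4),"yaw err",a-np.arctan2(n[1],n[0]),"F",o["contact_force"],"w",o["gripper_width"],"q",o["q"])
```

```text
(no output)
```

Request:
{"api": "nudge_tcp", "payload": {
  "motion": [0, 0, 0, 0.1416, 0.85, 0, 0, 0, 0.1416, 0.85, 0, 0, 0, 0.1416, 0.85, 0, 0, 0, 0.1416, 0.85, 0, 0, 0, 0.1416, 0.85, 0, 0, 0, 0.1416, 0.85, 0, 0, 0, 0.1416, 0.85, 0, 0, 0, 0.1416, 0.85, 0, 0, 0, 0.1416, 0.85, 0, 0, 0, 0.1416, 0.85, -0.033, 0.0335, 0, 0, 0.85, -0.033, 0.0335, 0, 0, 0.85, -0.033, 0.0335, 0, 0, 0.85, -0.033, 0.0335, 0, 0, 0.85, -0.033, 0.0335, 0, 0, 0.85, -0.033, 0.0335, 0, 0, 0.85, -0.033, 0.0335, 0, 0, 0.85, -0.033, 0.0335, 0, 0, 0.85]
}}

```text
t: 1.9
eef_pos: [0.4211, 0.3504, 0.2312]
tool_rot: [-0.0, 0.751, 0.661, -0.0]
contact_force: [-0.1, 0.4, -0.4]
gripper_width: 0.849
grasp_force: 0.0
```

```bash
python3 -c "from h import *;where()"
```

```text
t 1.9 rail [-0.1949  0.548 ] z 0.2312 yaw err 0.00019319844865295366 F [-0.1269  0.3579 -0.4144] w 0.8493960787339612 q [-1.1811  0.2822  0.4552  1.8861 -0.1457  1.0059 -0.7909]
```

Request:
{"api": "nudge_tcp", "payload": {
  "motion": [-0.0469, 0.0091, 0, 0, 0.85, -0.0469, 0.0091, 0, 0, 0.85, -0.0469, 0.0091, 0, 0, 0.85, -0.0469, 0.0091, 0, 0, 0.85, -0.0469, 0.0091, 0, 0, 0.85, -0.0469, 0.0091, 0, 0, 0.85, -0.0469, 0.0091, 0, 0, 0.85, -0.0469, 0.0091, 0, 0, 0.85, -0.0469, 0.0091, 0, 0, 0.85, -0.0469, 0.0091, 0, 0, 0.85, 0, 0, 0.04, 0, 0.85, 0, 0, 0.04, 0, 0.85, 0, 0, 0.04, 0, 0.85, 0, 0, 0.03, 0, 0.85, 0, 0, 0, 0, 0.85, 0, 0, 0, 0, 0.85]
}}

```text
t: 3.5
eef_pos: [0.4506, -0.125, 0.0816]
tool_rot: [-0.0, 0.751, 0.66, -0.001]
contact_force: [0.0, -0.0, 0.4]
gripper_width: 0.85
grasp_force: 0.0
```

Run:
```python
from h import *
where(); cv2.imwrite("pics/w1.png",bot.read_camera("top")[180:340,200:440].repeat(3,0).repeat(3,1))
```

```text
t 3.5 rail [-0.105   0.0803] z 0.0816 yaw err -0.0007483047110972141 F [ 0.0232 -0.0348  0.4383] w 0.8498785488991143 q [-0.3902  0.4293  0.6493  2.1981 -0.4336  0.6407  0.4409]
```

View pics/w1.png

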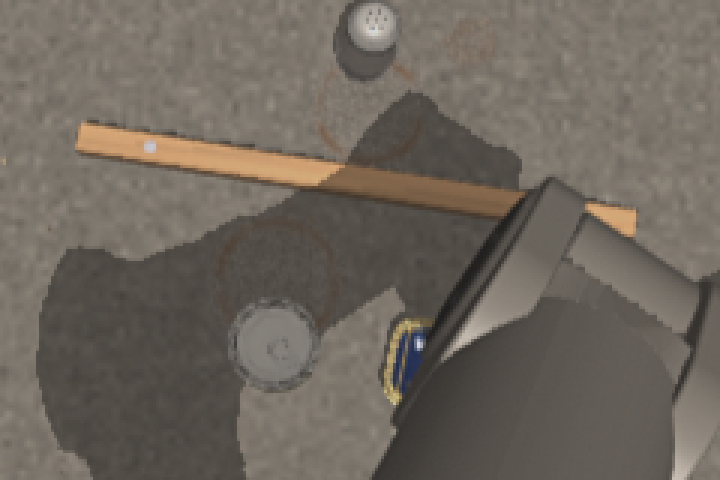

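The arm hides the tin here, but the rail and round tin at (273,345) are unchanged. The tool is centred over the flat tin in rail coordinates, so I'll lower it and push.

Request:
{"api": "nudge_tcp", "payload": {
  "motion": [0, 0, 0.025, 0, 0.85, 0, 0, 0.025, 0, 0.85, 0, 0, 0.0245, 0, 0.85, 0, 0, 0, 0, 0.85, 0, 0, 0, 0, 0.85, 0, 0.007, 0, 0, 0.85, 0, 0.007, 0, 0, 0.85, 0, 0.007, 0, 0, 0.85, 0, 0.007, 0, 0, 0.85, 0, 0.007, 0, 0, 0.85, 0, 0.007, 0, 0, 0.85, 0, 0.003, 0, 0, 0.85, 0, 0, 0, 0, 0.85, 0, 0, 0, 0, 0.85]
}}

```text
t: 4.95
eef_pos: [0.4956, -0.1305, 0.0068]
tool_rot: [0.0, 0.751, 0.66, 0.0]
contact_force: [-0.7, -1.1, 0.4]
gripper_width: 0.848
grasp_force: 0.0
```

Run:
```python
from h import *
where(); cv2.imwrite("pics/s2.png",bot.read_camera("side")[190:340,220:420].repeat(4,0).repeat(4,1))
```

```text
t 4.95 rail [-0.0597  0.0806] z 0.0068 yaw err -0.00017546656014044704 F [-0.7479 -1.0867  0.3619] w 0.8482341149287892 q [-0.2615  0.6148  0.5078  2.1205 -0.5745  0.542   0.5433]
```

View pics/s2.png

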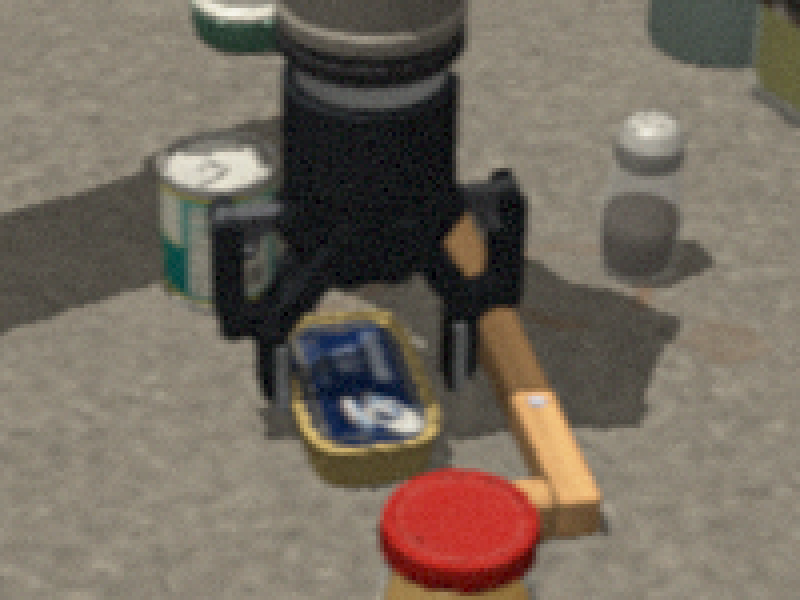

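The flat tin at (365,395) has moved with the near finger at (272,375). The far finger at (455,350) stands just clear of the rail. Next I'll lift, shut the fingers, set down behind the tin and push it to the rail.

Request:
{"api": "nudge_tcp", "payload": {
  "motion": [0, 0, -0.03, 0, 0.85, 0, 0, -0.03, 0, 0.85, 0, -0.03, 0, 0, 0, 0, -0.028, 0, 0, 0, 0, 0, 0, 0, 0, 0, 0, 0, 0, 0, 0, 0, 0, 0, 0, 0, 0, 0.03, 0, 0, 0, 0, 0.03, 0, 0, 0, 0, 0, 0, 0, 0, 0.008, 0, 0, 0, 0, 0.008, 0, 0, 0, 0, 0.008, 0, 0, 0, 0, 0.008, 0, 0, 0, 0, 0.006, 0, 0, 0, 0, 0.004, 0, 0, 0, 0, 0.003, 0, 0, 0, 0, 0, 0, 0, 0]
}}

```text
t: 6.8
eef_pos: [0.483, -0.1288, 0.0068]
tool_rot: [0.0, 0.751, 0.66, 0.0]
contact_force: [0.0, 0.3, 0.8]
gripper_width: -0.003
grasp_force: 0.0
```

Run:
```python
from h import *
where(); cv2.imwrite("pics/s3.png",bot.read_camera("side")[190:340,220:420].repeat(4,0).repeat(4,1))
```

```text
t 6.8 rail [-0.0724  0.0807] z 0.0068 yaw err 5.173301205432801e-05 F [0.0049 0.3296 0.7977] w -0.002564517203757206 q [-0.2662  0.6019  0.5099  2.1497 -0.5825  0.5261  0.5556]
```

View pics/s3.png

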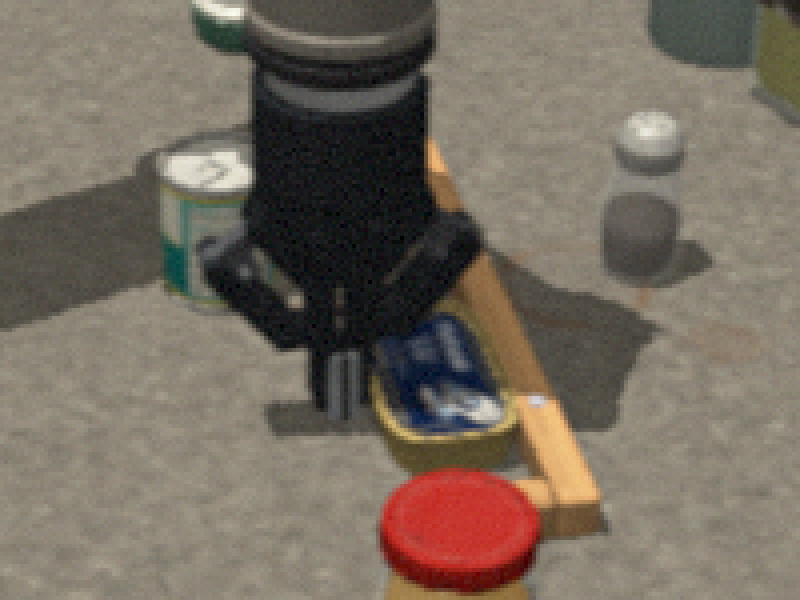

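The flat tin at (440,390) now lies nearly flush along the rail, with no force reading. I'll press a little more, then push it along from its left end.

Request:
{"api": "nudge_tcp", "payload": {
  "motion": [0, 0.002, 0, 0, 0, 0, 0.002, 0, 0, 0, 0, 0.001, 0, 0, 0, 0, 0, 0, 0, 0]
}}

```text
t: 7.25
eef_pos: [0.4834, -0.1288, 0.0061]
tool_rot: [-0.003, 0.751, 0.66, -0.002]
contact_force: [-9.8, 1.3, 8.1]
gripper_width: -0.001
grasp_force: 5.0
```

```bash
python3 -c "from h import *;where()"
```

```text
t 7.25 rail [-0.072   0.0807] z 0.0061 yaw err -0.0008260045409489714 F [-9.8375  1.3373  8.0698] w -0.0011001864133888262 q [-0.2656  0.6069  0.5116  2.1431 -0.5804  0.5368  0.553 ]
```

It is firm against the rail. Now the left end.

Request:
{"api": "nudge_tcp", "payload": {
  "motion": [0, -0.015, 0, 0, 0, 0, 0, -0.035, 0, 0, 0, 0, -0.035, 0, 0, 0.036, 0.025, 0, 0, 0, 0.036, 0.026, 0, 0, 0, 0, 0, 0, 0, 0, 0, 0, 0, 0, 0, 0, 0, 0.035, 0, 0, 0, 0, 0.035, 0, 0, 0, 0, 0, 0, 0]
}}

```text
t: 8.25
eef_pos: [0.5283, -0.0636, 0.0036]
tool_rot: [-0.002, 0.752, 0.66, -0.003]
contact_force: [-0.7, 0.7, 0.7]
gripper_width: -0.0
grasp_force: 0.0
```

```bash
python3 -c "from h import *;where()"
```

```text
t 8.25 rail [-0.0358  0.1511] z 0.0036 yaw err -0.002107094287078226 F [-0.6985  0.7374  0.7078] w -9.699733778225851e-05 q [-0.4016  0.6499  0.5253  2.0702 -0.5872  0.5783  0.4115]
```

Request:
{"api": "nudge_tcp", "payload": {
  "motion": [-0.007, 0, 0, 0, 0, -0.007, 0, 0, 0, 0, -0.007, 0, 0, 0, 0, -0.007, 0, 0, 0, 0, -0.004, 0, 0, 0, 0, -0.002, 0, 0, 0, 0, -0.002, 0, 0, 0, 0, 0, 0, 0, 0, 0]
}}

```text
t: 9.05
eef_pos: [0.5279, -0.0984, 0.0068]
tool_rot: [0.0, 0.751, 0.66, 0.0]
contact_force: [-0.1, -0.0, 0.2]
gripper_width: 0.002
grasp_force: 0.0
```

```bash
python3 -c "from h import *;where()"
```

```text
t 9.05 rail [-0.0317  0.1165] z 0.0068 yaw err -9.511891151725571e-05 F [-0.1091 -0.0291  0.2031] w 0.0020027843730496078 q [-0.3336  0.6451  0.523   2.064  -0.5812  0.5785  0.4728]
```

Request:
{"api": "nudge_tcp", "payload": {
  "motion": [-0.002, 0, 0, 0, 0, -0.002, 0, 0, 0, 0, -0.002, 0, 0, 0, 0, 0, 0, 0, 0, 0]
}}

```text
t: 9.45
eef_pos: [0.527, -0.1042, 0.0067]
tool_rot: [-0.0, 0.751, 0.66, 0.0]
contact_force: [-0.1, 1.3, 0.0]
gripper_width: -0.003
grasp_force: 0.7
```

```bash
python3 -c "from h import *;where()"
```

```text
t 9.45 rail [-0.0318  0.1106] z 0.0067 yaw err -0.00015416018985628388 F [-0.0756  1.2605  0.0056] w -0.0028479893681954754 q [-0.3217  0.6455  0.522   2.0632 -0.5805  0.579   0.4831]
```

Request:
{"api": "nudge_tcp", "payload": {
  "motion": [-0.002, 0, 0, 0, 0, -0.002, 0, 0, 0, 0, -0.001, 0, 0, 0, 0, 0, 0, 0, 0, 0]
}}

```text
t: 9.85
eef_pos: [0.527, -0.1046, 0.0067]
tool_rot: [-0.002, 0.75, 0.662, 0.002]
contact_force: [0.6, 12.7, 3.0]
gripper_width: -0.004
grasp_force: 6.3
```

```bash
python3 -c "from h import *;where()"
```

```text
t 9.85 rail [-0.0318  0.1102] z 0.0067 yaw err 0.0035472072502785723 F [ 0.6426 12.7004  3.004 ] w -0.0038258774296406383 q [-0.3137  0.6447  0.5169  2.0614 -0.5822  0.5822  0.4916]
```

The flat tin is home against the rail and stop. For the round tin I'll go over it, turn the tool, and stand behind it diagonally. The picture there is to check the fingers' profile before pushing.

Request:
{"api": "nudge_tcp", "payload": {
  "motion": [0.015, 0, 0, 0, 0, 0, 0, -0.035, 0, 0, 0, 0, -0.035, 0, 0, 0, 0, -0.035, 0, 0, 0.029, -0.0285, 0, 0, 0, 0.029, -0.0285, 0, 0, 0, 0.029, -0.0285, 0, 0, 0, 0.029, -0.0285, 0, 0, 0, 0, 0, 0, -0.1433, 0, 0, 0, 0, -0.1433, 0, 0, 0, 0, -0.1433, 0, 0, 0, 0, -0.1433, 0, 0, 0, 0, -0.1433, 0, 0, 0, 0, -0.1433, 0, 0, 0, 0, 0, 0, 0, 0, 0, 0, 0]
}}

```text
t: 11.45
eef_pos: [0.43, 0.0351, 0.1118]
tool_rot: [0.0, 0.409, 0.912, -0.0]
contact_force: [0.4, 0.6, -0.2]
gripper_width: -0.002
grasp_force: 0.0
```

Run:
```python
from h import *
where()
a=bot.read_camera("side")[170:320,220:370]; b=bot.read_camera("top")[200:350,240:420]
cv2.imwrite("pics/p4.png",np.hstack([a.repeat(2,0).repeat(2,1),b.repeat(2,0).repeat(2,1)]))
```

```text
t 11.45 rail [-0.1458  0.2364] z 0.1118 yaw err 0.8552650247189721 F [ 0.3682  0.5659 -0.1965] w -0.001966243911945884 q [-0.6776  0.279   0.526   2.2521 -0.2274  0.6592  0.7397]
```

View pics/p4.png

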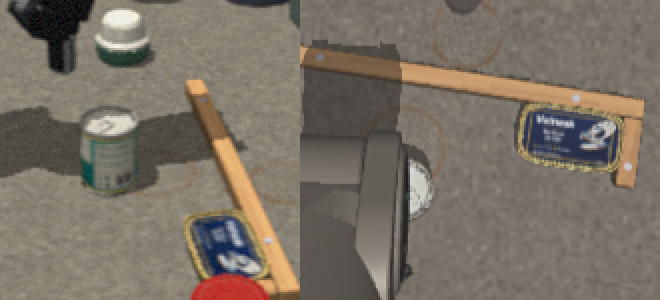

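The flat tin, at (570,137) in the top half, is flush in the corner. The tool is over the spot behind the round tin, at (108,150) in the side half. I'll lower it fully so contact stays low, and push gently about halfway.

Request:
{"api": "nudge_tcp", "payload": {
  "motion": [0, 0, 0.036, 0, 0, 0, 0, 0.036, 0, 0, 0, 0, 0.034, 0, 0, 0, 0, 0, 0, 0, 0, 0, 0, 0, 0, -0.006, 0, 0, 0, 0, -0.006, 0, 0, 0, 0, -0.006, 0, 0, 0, 0, -0.006, 0, 0, 0, 0, -0.006, 0, 0, 0, 0, -0.006, 0, 0, 0, 0, -0.006, 0, 0, 0, 0, -0.006, 0, 0, 0, 0, -0.006, 0, 0, 0, 0, -0.006, 0, 0, 0, 0, 0, 0, 0, 0, 0, 0, 0, 0, 0, 0]
}}

```text
t: 13.25
eef_pos: [0.4718, -0.0094, 0.0074]
tool_rot: [0.001, 0.408, 0.913, 0.001]
contact_force: [-0.6, 0.4, 3.6]
gripper_width: -0.005
grasp_force: 0.0
```

Run:
```python
from h import *
where()
a=bot.read_camera("side")[170:320,220:370]; b=bot.read_camera("top")[200:350,240:390]
cv2.imwrite("pics/p5.png",np.hstack([cv2.resize(x,(400,400),interpolation=cv2.INTER_CUBIC) for x in(a,b)]))
```

```text
t 13.25 rail [-0.0987  0.1976] z 0.0074 yaw err 0.8592860067432004 F [-0.6163  0.4269  3.5806] w -0.004992014301633535 q [-0.4012  0.5373  0.3562  2.2081 -0.4186  0.4553  1.0189]
```

View pics/p5.png

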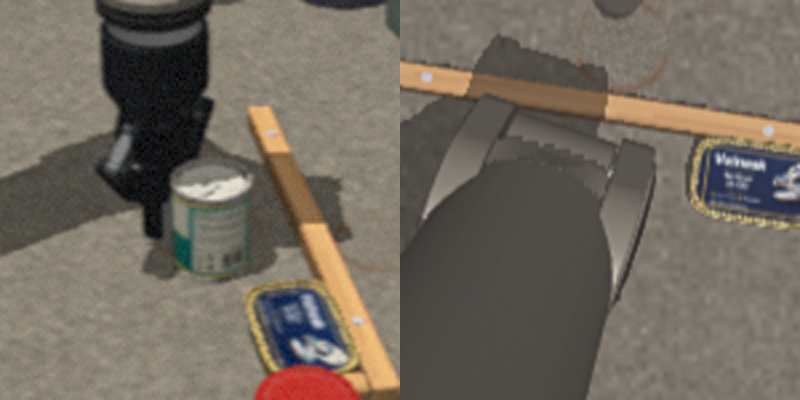

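The tin is upright and has moved. Its lid centre is at (212,180) in the side half, so I'll locate it.

Run:
```python
from h import *
p=plane("side",(212*.375+220,182*.375+170),.072,True); print(rail(p)); p=plane("side",(212*.375+220,259*.375+170),0,True);print("base~",rail(p)); where()
```

```text
[-0.0645  0.1642]
base~ [-0.0631  0.1729]
t 13.35 rail [-0.0992  0.1977] z 0.0069 yaw err 0.8596249507525356 F [0.0588 1.2659 3.8298] w -0.0018498847850747812 q [-0.4013  0.5381  0.3556  2.2086 -0.4188  0.455   1.0191]
```

Request:
{"api": "nudge_tcp", "payload": {
  "motion": [-0.006, 0, 0, 0, 0, -0.006, 0, 0, 0, 0, -0.006, 0, 0, 0, 0, -0.006, 0, 0, 0, 0, -0.006, 0, 0, 0, 0, -0.005, 0, 0, 0, 0, -0.003, 0, 0, 0, 0, -0.003, 0, 0, 0, 0, 0, 0, 0, 0, 0]
}}

```text
t: 14.25
eef_pos: [0.4978, -0.0402, 0.0058]
tool_rot: [0.0, 0.408, 0.913, -0.0]
contact_force: [0.1, 0.3, -0.1]
gripper_width: 0.004
grasp_force: 0.0
```

Run:
```python
from h import *
where()
a=bot.read_camera("side")[170:320,220:370]; b=bot.read_camera("top")[200:350,240:390]
cv2.imwrite("pics/p6.png",np.hstack([cv2.resize(x,(400,400),interpolation=cv2.INTER_CUBIC) for x in(a,b)]))
```

```text
t 14.25 rail [-0.069   0.1703] z 0.0058 yaw err 0.8591925476096873 F [ 0.0689  0.2583 -0.0748] w 0.0043703928622974685 q [-0.329   0.5699  0.3565  2.1434 -0.4093  0.4921  1.0713]
```

Request:
{"api": "nudge_tcp", "payload": {
  "motion": [-0.003, 0, 0, 0, 0, -0.003, 0, 0, 0, 0, -0.002, 0, 0, 0, 0, 0, 0, 0, 0, 0]
}}

```text
t: 14.75
eef_pos: [0.5032, -0.0462, 0.0058]
tool_rot: [0.0, 0.407, 0.913, -0.0]
contact_force: [-0.5, 0.7, -0.5]
gripper_width: 0.003
grasp_force: 0.0
```

```bash
python3 -c "from h import *;where()"
```

```text
t 14.75 rail [-0.0628  0.1652] z 0.0058 yaw err 0.8593560449093404 F [-0.5462  0.7472 -0.4903] w 0.002737838059344589 q [-0.316   0.5759  0.3569  2.13   -0.4076  0.4997  1.0807]
```

Request:
{"api": "nudge_tcp", "payload": {
  "motion": [-0.002, 0, 0, 0, 0, -0.001, 0, 0, 0, 0, 0, 0, 0, 0, 0]
}}

```text
t: 15.05
eef_pos: [0.505, -0.0481, 0.0058]
tool_rot: [0.0, 0.407, 0.913, -0.0]
contact_force: [-1.3, 1.0, -0.5]
gripper_width: -0.002
grasp_force: 0.0
```

Run:
```python
from h import *
where()
a=bot.read_camera("side")[170:320,220:370]; b=bot.read_camera("top")[200:350,240:390]
cv2.imwrite("pics/p6.png",np.hstack([cv2.resize(x,(400,400),interpolation=cv2.INTER_CUBIC) for x in(a,b)]))
```

```text
t 15.05 rail [-0.0608  0.1634] z 0.0058 yaw err 0.8596411996916962 F [-1.2988  0.9604 -0.4877] w -0.002311966828338249 q [-0.3114  0.5781  0.3568  2.1252 -0.4071  0.5027  1.0841]
```

Request:
{"api": "nudge_tcp", "payload": {
  "motion": [-0.002, 0, 0, 0, 0, -0.001, 0, 0, 0, 0, 0, 0, 0, 0, 0]
}}

```text
t: 15.45
eef_pos: [0.5071, -0.0504, 0.0058]
tool_rot: [0.0, 0.407, 0.913, -0.0]
contact_force: [-0.8, 0.6, -0.6]
gripper_width: 0.003
grasp_force: 0.1
```

```bash
python3 -c "from h import *;where()"
```

```text
t 15.45 rail [-0.0585  0.1614] z 0.0058 yaw err 0.8594881892187041 F [-0.7698  0.641  -0.6292] w 0.0028761870132299598 q [-0.3065  0.5804  0.357   2.1201 -0.4065  0.5056  1.0875]
```

Request:
{"api": "nudge_tcp", "payload": {
  "motion": [-0.002, 0, 0, 0, 0, -0.001, 0, 0, 0, 0, 0, 0, 0, 0, 0]
}}

```text
t: 15.75
eef_pos: [0.5074, -0.0518, 0.0055]
tool_rot: [-0.002, 0.407, 0.913, -0.0]
contact_force: [-4.0, 2.7, 3.0]
gripper_width: 0.006
grasp_force: 1.0
```

Run:
```python
from h import *
where()
a=bot.read_camera("side")[170:320,220:370]; b=bot.read_camera("top")[200:350,240:390]
cv2.imwrite("pics/p6.png",np.hstack([cv2.resize(x,(400,400),interpolation=cv2.INTER_CUBIC) for x in(a,b)]))
```

```text
t 15.75 rail [-0.058   0.1601] z 0.0055 yaw err 0.8601599287591466 F [-3.9502  2.658   2.9527] w 0.006104163949094761 q [-0.302   0.5825  0.3562  2.1164 -0.4061  0.5105  1.091 ]
```

View pics/p6.png

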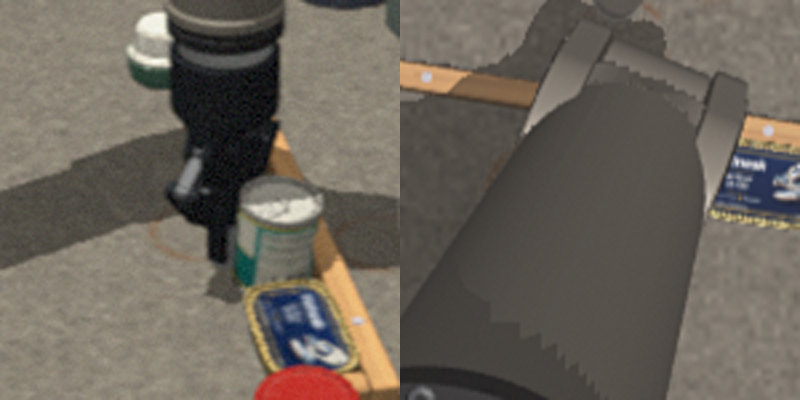

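The round tin is upright at (278,235), on the rail and apparently touching the flat tin. I'll retreat and check its lid in the top camera by code.

Request:
{"api": "nudge_tcp", "payload": {
  "motion": [0.01, 0, 0, 0, 0, 0.01, 0, 0, 0, 0, 0, 0, -0.035, 0, 0, 0, 0, -0.035, 0, 0, 0, 0, -0.035, 0, 0, 0, 0, -0.035, 0, 0, 0.03, 0.035, 0, 0, 0, 0.03, 0.035, 0, 0, 0, 0.03, 0.035, 0, 0, 0, 0.03, 0.035, 0, 0, 0, 0.03, 0.035, 0, 0, 0, 0.03, 0.035, 0, 0, 0, 0.03, 0.035, 0, 0, 0, 0.03, 0.035, 0, 0, 0, 0, 0, 0, 0, 0, 0, 0, 0, 0, 0]
}}

```text
t: 17.45
eef_pos: [0.5425, 0.3298, 0.1452]
tool_rot: [-0.0, 0.406, 0.914, -0.0]
contact_force: [-0.1, -0.5, 0.1]
gripper_width: 0.002
grasp_force: 0.0
```

Run:
```python
from h import *
where()
im=bot.read_camera("top"); cv2.imwrite("pics/top7.png",im)
ref=cv2.imread("pics/top0.png")
def m(a,lab):
    # template of initial lid and flat tin, matched with subpixel
    for k,(x0,y0,x1,y1),c in [("round",(274,277,309,312),((286+.5)/4-.5+220,(358+.5)/4-.5+205)),("scr2",(370,240,386,258),((632+.5)/4-.5+220,(176+.5)/4-.5+205))]:
        T=ref[y0:y1,x0:x1]; S=cv2.matchTemplate(a[215:320,270:420] if lab else a,T,cv2.TM_CCOEFF_NORMED)
        _,v,_,l=cv2.minMaxLoc(S); o=np.array([270,215]) if lab else np.zeros(2)
        p=np.array(c)+np.array(l)+o-np.array([x0,y0]); print(k,v,p,rail(plane("top",p,.072 if k=="round" else .022,True)))
m(im,1)
hsv=cv2.cvtColor(im,cv2.COLOR_BGR2HSV); b=cv2.inRange(hsv,(105,90,40),(130,255,200)); b[:,:300]=0;b[:220]=0;b[330:]=0
n_,L,st,ce=cv2.connectedComponentsWithStats(cv2.morphologyEx(b,cv2.MORPH_CLOSE,np.ones((7,7)))); i=1+st[1:,4].argmax()
r=cv2.minAreaRect(np.argwhere(L==i)[:,::-1].astype(np.float32)); bx=cv2.boxPoints(r)
print("flat",rail(plane("top",r[0],.025,True)),[rail(plane("top",p,.025,True)) for p in bx])
```

```text
t 17.45 rail [-0.0719  0.543 ] z 0.1452 yaw err 0.8629604770624855 F [-0.143  -0.4847  0.0624] w 0.0016743164918817124 q [-0.9586  0.5308  0.4339  1.7571 -0.272   0.9136  0.3254]
round 0.7786588668823242 [334.125 258.125] [-0.0289  0.1349]
scr2 0.9341513514518738 [307.625 237.625] [0.0109 0.1911]
flat [-0.0292  0.0495] [array([-0.0485,  0.0953]), array([-0.0101,  0.0949]), array([-0.0099,  0.0033]), array([-0.0483,  0.0044])]
```

The flat tin sits at (-0.029, 0.0495) and is parallel. The round tin at (-0.029, 0.135) is about 4 mm short of touching, so I'll push it along the rail.

Request:
{"api": "nudge_tcp", "payload": {
  "motion": [0, 0, 0, 0.1433, 0, 0, 0, 0, 0.1433, 0, 0, 0, 0, 0.1433, 0, 0, 0, 0, 0.1433, 0, 0, 0, 0, 0.1433, 0, 0, 0, 0, 0.1433, 0, -0.0445, 0.0054, 0, 0, 0, -0.0445, 0.0054, 0, 0, 0, -0.0445, 0.0054, 0, 0, 0, -0.0445, 0.0054, 0, 0, 0, -0.0445, 0.0054, 0, 0, 0, -0.0445, 0.0054, 0, 0, 0, -0.0445, 0.0054, 0, 0, 0, -0.0445, 0.0054, 0, 0, 0, 0, 0, 0.045, 0, 0, 0, 0, 0.045, 0, 0, 0, 0, 0.045, 0, 0, 0, 0, 0, 0, 0, 0, 0, 0, 0, 0]
}}

```text
t: 19.4
eef_pos: [0.5401, -0.0321, 0.0114]
tool_rot: [-0.0, 0.752, 0.659, -0.001]
contact_force: [0.6, -0.6, 0.9]
gripper_width: 0.0
grasp_force: 0.0
```

```bash
python3 -c "from h import *;where()"
```

```text
t 19.4 rail [-0.0281  0.1838] z 0.0114 yaw err -0.0025611673858799977 F [ 0.6209 -0.6112  0.9466] w 2.5875493571403145e-05 q [-0.4609  0.6422  0.5284  2.0527 -0.5691  0.5934  0.3339]
```

Request:
{"api": "nudge_tcp", "payload": {
  "motion": [-0.004, 0, 0.003, 0, 0, -0.004, 0, 0, 0, 0, -0.003, 0, 0, 0, 0, -0.002, 0, 0, 0, 0, 0, 0, 0, 0, 0]
}}

```text
t: 19.9
eef_pos: [0.5406, -0.0427, 0.0092]
tool_rot: [0.0, 0.751, 0.661, 0.002]
contact_force: [-0.1, 3.6, 6.6]
gripper_width: -0.001
grasp_force: 0.0
```

```bash
python3 -c "from h import *;where()"
```

```text
t 19.9 rail [-0.0262  0.1734] z 0.0092 yaw err 0.0005149016618628266 F [-0.0838  3.5943  6.6383] w -0.0006974230180394902 q [-0.4336  0.6443  0.5198  2.0528 -0.5735  0.5855  0.3611]
```

Request:
{"api": "nudge_tcp", "payload": {
  "motion": [-0.002, 0, 0, 0, 0, -0.001, 0, 0, 0, 0, 0, 0, 0, 0, 0]
}}

```text
t: 20.2
eef_pos: [0.5401, -0.0455, 0.0091]
tool_rot: [0.0, 0.751, 0.661, 0.001]
contact_force: [-0.1, 3.6, 6.0]
gripper_width: -0.002
grasp_force: 0.0
```

```bash
python3 -c "from h import *;where()"
```

```text
t 20.2 rail [-0.0264  0.1705] z 0.0091 yaw err 0.0007387439325474143 F [-0.0608  3.5521  6.0437] w -0.0016644649768096712 q [-0.428   0.6443  0.5193  2.0531 -0.573   0.5852  0.3662]
```

Request:
{"api": "nudge_tcp", "payload": {
  "motion": [-0.002, 0, 0, 0, 0, -0.001, 0, 0, 0, 0, 0, 0, 0, 0, 0]
}}

```text
t: 20.5
eef_pos: [0.5402, -0.0464, 0.0093]
tool_rot: [-0.001, 0.75, 0.661, 0.002]
contact_force: [0.4, 8.0, 9.8]
gripper_width: -0.004
grasp_force: 0.0
```

```bash
python3 -c "from h import *;where()"
```

```text
t 20.5 rail [-0.0261  0.1696] z 0.0093 yaw err 0.002457319488554627 F [0.4281 7.9555 9.7934] w -0.004041587629238579 q [-0.4231  0.6433  0.517   2.0526 -0.5738  0.5862  0.3714]
```

Force rose and motion stopped, so the tins are touching. Retreat and check.

Request:
{"api": "nudge_tcp", "payload": {
  "motion": [0.01, 0, 0, 0, 0, 0.01, 0, 0, 0, 0, 0, 0, -0.035, 0, 0, 0, 0, -0.035, 0, 0, 0, 0, -0.035, 0, 0, 0.045, -0.005, 0, 0, 0, 0.045, -0.005, 0, 0, 0, 0.045, -0.005, 0, 0, 0, 0.045, -0.005, 0, 0, 0, 0.045, -0.005, 0, 0, 0, 0.045, -0.005, 0, 0, 0, 0.045, -0.005, 0, 0, 0, 0.045, -0.005, 0, 0, 0, 0, 0, 0, 0, 0, 0, 0, 0, 0, 0]
}}

```text
t: 22.0
eef_pos: [0.5464, 0.3342, 0.1123]
tool_rot: [0.0, 0.75, 0.662, -0.0]
contact_force: [0.6, -1.5, 0.4]
gripper_width: 0.0
grasp_force: 0.0
```

Run:
```python
from h import *
where()
im=bot.read_camera("top"); ref=cv2.imread("pics/top0.png"); old=cv2.imread("pics/top7.png")
for a in(old,im):
    T=ref[277:312,274:309]; S=cv2.matchTemplate(a[215:320,270:420],T,cv2.TM_CCOEFF_NORMED); _,v,_,l=cv2.minMaxLoc(S)
    p=np.array([291.125,294.125])+np.array(l)+[270-274,215-277]; print(v,p,rail(plane("top",p,.072,True)))
    hsv=cv2.cvtColor(a,cv2.COLOR_BGR2HSV); b=cv2.inRange(hsv,(105,90,40),(130,255,200)); b[:,:300]=0;b[:220]=0;b[330:]=0
    _,L,st,ce=cv2.connectedComponentsWithStats(cv2.morphologyEx(b,cv2.MORPH_CLOSE,np.ones((7,7)))); i=1+st[1:,4].argmax()
    r=cv2.minAreaRect(np.argwhere(L==i)[:,::-1].astype(np.float32)); print("flat",rail(plane("top",r[0],.025,True)),[rail(plane("top",q,.025,True)) for q in cv2.boxPoints(r)])
    # lid by bright pixels
    g=(hsv[...,1]<45)&(hsv[...,2]>150); g[:235]=0; g[290:]=0; g[:,:310]=0; g[:,350:]=0
    q=np.argwhere(g)[:,::-1]; c,rad=cv2.minEnclosingCircle(q.astype(np.float32)); print("lid",q.mean(0),c,rad,rail(plane("top",q.mean(0),.072,True)))
for nme,(x,y) in {"jar":(457,297),"salt":(324,188),"timer":(165,246)}.items():
    T=ref[y-18:y+18,x-18:x+18]; S=cv2.matchTemplate(im[y-30:y+30,x-30:x+30],T,cv2.TM_CCOEFF_NORMED); _,v,_,l=cv2.minMaxLoc(S); print(nme,v,np.array(l)-12)
```

```text
t 22.0 rail [-0.0686  0.5479] z 0.1123 yaw err 0.0032208239056300547 F [ 0.6246 -1.4801  0.3869] w 7.344254764324541e-05 q [-1.0994  0.634   0.6478  1.7741 -0.475   0.8957 -0.3655]
0.7786588668823242 [334.125 258.125] [-0.0289  0.1349]
flat [-0.0292  0.0495] [array([-0.0485,  0.0953]), array([-0.0101,  0.0949]), array([-0.0099,  0.0033]), array([-0.0483,  0.0044])]
lid [334.0726 258.4229] (334.1843566894531, 258.3348083496094) 14.93313980102539 [-0.0295  0.1349]
0.7807278037071228 [338.125 259.125] [-0.0296  0.1271]
flat [-0.0292  0.049 ] [array([-0.0485,  0.0944]), array([-0.0101,  0.094 ]), array([-0.0099,  0.0033]), array([-0.0483,  0.0044])]
lid [337.0375 258.8786] (337.69512939453125, 258.69512939453125) 14.845325469970703 [-0.0295  0.1292]
jar 0.9995172619819641 [0 0]
salt 0.9826542735099792 [0 0]
timer 0.9431375861167908 [0 0]
```

Both tins are touching, against the rail and stop, and within every tolerance. The bystanders have not moved.

```bash
python3 -c "from station import bot;print(bot.hand_in())"
```

```text
the job is handed in; nothing more can be done
None
```

The job is handed in: by the last top-camera check the flat tin lies flush in the corner against the rail and end stop, the round tin touches it along the rail, and the jar, shaker and timer have not moved; the hand-in returned no verdict.

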